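Set out till-roll samples by diameter in the inspection tray

TASK

Set out the four sample till rolls for inspection: stand one upright in the middle of each bay of the sample tray, in order of diameter, with the smallest in the bay next to the card holder and the largest at the far end. Leave the stamp standing where it is on the tray.

Things in the scene. Friction and masses are not known exactly. Their poses are not given: they have to be found in the camera images.
- roll40: The smallest of four white paper till rolls: 40 mm in diameter, 57 mm tall as it stands on end, brown cardboard core with a 12 mm bore open at the top, loose, about 65 g. Origin: centre of its underside; z up along the core.
- roll49: The second smallest of four white paper till rolls: 49 mm in diameter, 57 mm tall as it stands on end, brown cardboard core with a 12 mm bore open at the top, loose, about 95 g. Origin: centre of its underside; z up along the core.
- roll58: The second largest of four white paper till rolls: 58 mm in diameter, 57 mm tall as it stands on end, brown cardboard core with a 12 mm bore open at the top, loose, about 135 g. Origin: centre of its underside; z up along the core.
- roll67: The largest of four white paper till rolls: 67 mm in diameter, 57 mm tall as it stands on end, brown cardboard core with a 12 mm bore open at the top, loose, about 180 g. Origin: centre of its underside; z up along the core.
- bay_a: Black rubber pad, 80 x 80 x 2 mm, on the floor of one of the tray's four bays; its top is 6 mm above the table. Origin: centre of the pad's underside; x points across the tray to its back, away from the robot; y along the row. Bays lie 92 mm apart in a straight row, parted by thin walls 6 mm higher than the pads. The letter says nothing of the place in the row: that changes from start to start.
- bay_b: Black rubber pad, 80 x 80 x 2 mm, on the floor of one of the tray's four bays; its top is 6 mm above the table. Origin: centre of the pad's underside; x points across the tray to its back, away from the robot; y along the row. Bays lie 92 mm apart in a straight row, parted by thin walls 6 mm higher than the pads. The letter says nothing of the place in the row: that changes from start to start.
- bay_c: Black rubber pad, 80 x 80 x 2 mm, on the floor of one of the tray's four bays; its top is 6 mm above the table. Origin: centre of the pad's underside; x points across the tray to its back, away from the robot; y along the row. Bays lie 92 mm apart in a straight row, parted by thin walls 6 mm higher than the pads. The letter says nothing of the place in the row: that changes from start to start.
- bay_d: Black rubber pad, 80 x 80 x 2 mm, on the floor of one of the tray's four bays; its top is 6 mm above the table. Origin: centre of the pad's underside; x points across the tray to its back, away from the robot; y along the row. Bays lie 92 mm apart in a straight row, parted by thin walls 6 mm higher than the pads. The letter says nothing of the place in the row: that changes from start to start.
- card_holder: Tent-shaped steel holder with white cards, 50 mm along the row, 44 mm across, 46 mm high, fixed on the ledge at one end of the tray (either end, changing), its centre 79 mm from the nearest bay's. Origin: centre of its underside, 4 mm above the table. The tray is grey metal, fixed, 500 mm long, 108 mm deep, with a 10 mm high lip at its back.
- stamp: Inspection stamp standing loose on the ledge at the other end of the tray from the card holder: round, 28 mm across the foot, 60 mm high, wooden handle, 50 g, its centre 79 mm from the nearest bay's. Origin: centre of its underside, 4 mm above the table.
Not all that is in view belongs to the job. Leave any green or purple look-alike of the roll58 alone. What is shaped like the bay_b but red is not meant.

How it is judged:
By the outcome, as a careful person would: the job done as asked, in the order asked, and still so for the second after the job is handed in, with the robot touching nothing.
It also fails if it takes over 96 s, if anything falls off the work surface, if the arm or the gripper's body presses on something with over 40 N, if the wrist force passes 120 N, or if a joint passes its speed limit or range.

ROBOT

A 6-joint arm with a two-finger parallel gripper is mounted at the origin on the work surface. World frame = base frame: x ahead of the robot, y to its left, z up, the work surface at z = 0. Lengths are in m, angles in degrees, forces in N, time in s.
With the tool pointing down it reaches from about 0.4 to 0.825 m from the base axis. Payload 7 kg.
Tool frame: the origin (TCP) lies on the centre line of the jaws, within the pads' length; the fingertips stand 25 mm ahead of it and the grasp point (between the pads) lies 6 mm ahead of it; x points along the fingers, z is the direction in which the jaws open and shut, and the axes are right-handed (so a half turn about x gives the same grasp; the last joint's range is limited). The gripper opens to 88 mm and grips with 3 to 60 N. Pads are 19 mm wide; open, the fingers measure 130 mm over their backs; the gripper's body (78 mm by 193 mm) begins 47 mm behind the grasp point.
Start: joints at [-58.722, 20.546, 0.682, 0, -70.136, -16.507], TCP at [0.172, -0.653, 0.219] pointing down, gripper open.
Joint ranges: [-176.03, 176.03], [-82.01, 121.73], [-58.28, 71.71], [-173.87, 95.51], [-174.79, -0.11], [-173.66, 173.66]. Speed limits (degrees/s): [136.94, 136.94, 172.46, 180, 180, 180].

INTERFACE

Orientations are given as [roll, pitch, yaw] about the fixed x, y, z axes, in that order (R = Rz(yaw) Ry(pitch) Rx(roll)).
In Python, from plant import ctrl gives the robot as it stands. The module is installed in compiled form; this text tells all that it offers.
- The arm moves only by the tool send_rows, never from a script. Its argument "deltas" is a list of rows, each an object of numbers: "dx", "dy", "dz": the shift along the tool's x, y, z in mm; "ax", "ay", "az": the turn, a rotation vector about the tool's x, y, z in units of 5 degrees (1.0 is 5 degrees); "fingers": the opening, from 0 (shut) to 1 (fully open). A call has 1 to 12 rows; each row shifts and turns the commanded pose from where the row before left it, along the tool's axes as they then stand; what a row does not reach is not made up. A row lasts 1/8 s, in which the tool goes at most 62.5 mm and 10.7 degrees, less where a joint would pass 70% of its speed; a pose out of reach is approached as far as the arm can. A call with a gripper value outside its range is refused whole. The fingers move at their own pace and stop on an object; the grip force is fixed at half the most. Time passes only in rows, so rows that do not move let the fingers close. It gives the time, the measured TCP pose, the force and the opening at its end, in the units of the state.
- ctrl.get_obs(): the state, without advancing time (a new reading comes with each control period).
- ctrl.snapshot(name): name is "side" or "top"; returns a dict with "image" (480x640x3 uint8, blue, green, red), "fx", "fy", "cx", "cy" (pixels), "R" (3x3) and "t" (3): a world point X has camera coordinates R X + t. Camera axes: x right, y down, z forward; pixel columns grow to the right and rows downward; lengths in m; the calibration is good to about 2 mm. A picture is of the moment at which its call begins. There is no depth.
- ctrl.close_job(): hands the job in, once; it reports no verdict.
The state is a dict: "clock": time; "joint_pos": joint angles; "qvel": joint speeds; "tau": joint torques, N m; "tool_pos": TCP position; "orientation": TCP orientation; "force": force on the tool from outside, world axes, zero at the start; "moment": the same for the moment, N m; "opening": finger opening in m.
Only numpy, scipy, OpenCV 4.12 (cv2) and the standard library are available. Lean on these libraries where they do the work, as an engineer would, in place of code of your own. Each camera call takes 0.05 s, during which the arm holds its last target.

## Working session

There is one attempt and no reset: what is moved stays moved. The work goes in short steps, Python scripts to look and compute and a tool call to move; the robot and the scene stay as the last step left them, time stands still between calls to the robot, and variables do not carry over. Pictures are saved under pics/ and viewed, and the job is handed in when it is done.

Besides the shell and the picture viewer there is one more tool, called after "Call:" in YAML: its name, and indented under it one key for each argument. send_rows: Moves the arm, as the interface text tells. Its arguments: {"type":"object","properties":{"deltas":{"type":"array","items":{"type":"object","properties":{"dx":{"type":"number"},"dy":{"type":"number"},"dz":{"type":"number"},"ax":{"type":"number"},"ay":{"type":"number"},"az":{"type":"number"},"fingers":{"type":"number"}}}}},"required":["deltas"]}

```bash
mkdir -p pics; cat > h.py <<'E'
from plant import ctrl
import numpy as np, cv2
def snap(n,f):
    s=ctrl.snapshot(n); cv2.imwrite('pics/'+f,s['image']); 
    return s
def ray(s,u,v):
    R=np.array(s['R']);t=np.array(s['t'])
    d=R.T@np.array([(u-s['cx'])/s['fx'],(v-s['cy'])/s['fy'],1]); return -R.T@t,d
def atz(s,u,v,z):
    c,d=ray(s,u,v); return c+d*(z-c[2])/d[2]
def tri(s1,p1,s2,p2):
    c1,d1=ray(s1,*p1);c2,d2=ray(s2,*p2)
    k=np.linalg.lstsq(np.array([d1,-d2]).T,c2-c1,rcond=None)[0]
    a=c1+k[0]*d1;b=c2+k[1]*d2
    return (a+b)/2,np.linalg.norm(a-b)
def proj(s,X):
    p=np.array(s['R'])@np.array(X)+np.array(s['t']); return p[0]/p[2]*s['fx']+s['cx'],p[1]/p[2]*s['fy']+s['cy']
E
python3 - <<'E'
from h import *
import pickle
o=ctrl.get_obs();print(o)
d={}
for n in('side','top'):
    s=snap(n,n+'0.png');d[n]=s
    print(n,s['fx'],s['cx'],s['cy'],-np.array(s['R']).T@np.array(s['t']),np.round(s['R'],3).tolist())
pickle.dump(d,open('s0.pkl','wb'))
E
```

```text
{'clock': 0.0, 'joint_pos': array([-5.87227955e+01,  2.05922570e+01,  6.34454792e-01, -1.94259042e-02,
       -7.01365632e+01, -1.65075304e+01]), 'qvel': array([-0.00472109,  0.0082466 ,  0.0879955 , -0.04474239, -0.03258702,
       -0.01977057]), 'tau': array([-1.02944472e-03, -5.82719135e+01,  2.93062520e+01,  6.99750960e+00,
        7.18108247e-03, -1.74042757e-04]), 'tool_pos': array([ 0.17192977, -0.65222105,  0.21832079]), 'orientation': array([  5.55651109,  89.90388325, 110.31956969]), 'force': array([-0.13473459, -0.02305845,  0.30839805]), 'moment': array([0.03843988, 0.00295426, 0.01719962]), 'opening': 0.08753836873485943}
side 476.7020227246744 316.3427470789206 241.97296628859883 [0.32779669 0.6197234  0.65293889] [[-0.94, -0.34, -0.011], [-0.229, 0.657, -0.718], [0.251, -0.673, -0.696]]
top 439.6454496498797 327.19695703957404 241.99988673606185 [0.49682235 0.02962275 0.76835316] [[-0.023, -0.999, 0.034], [-0.997, 0.02, -0.075], [0.074, -0.036, -0.997]]
```

View pics/side0.png

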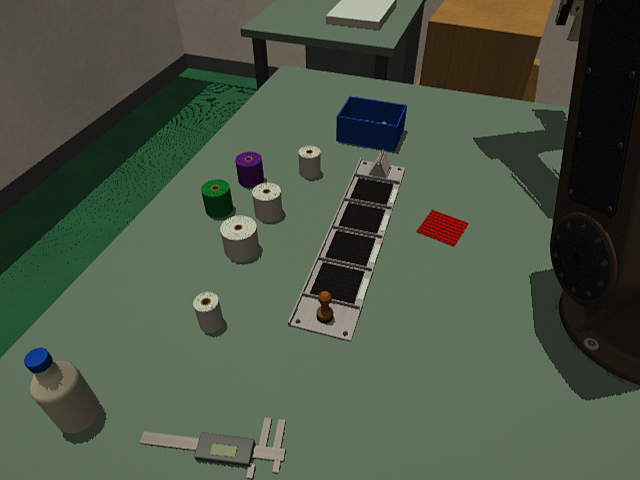

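View pics/top0.png

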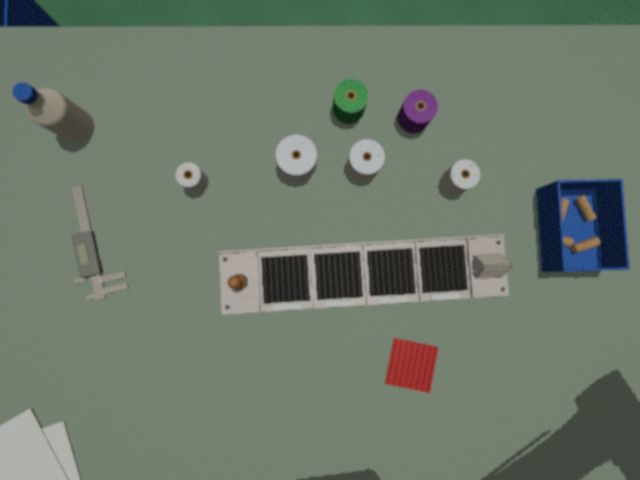

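The top view shows the white rolls' cores at about (188,175), (296,155), (367,157) and (465,174). The four pads run along v≈275, with the card holder on the right at (492,265) and the stamp on the left at (237,282). The side view shows the same rolls at (207,301), (239,227), (266,187) and (309,152).

```bash
python3 - <<'E'
from h import *
import pickle
d=pickle.load(open('s0.pkl','rb'))
S,T=d['side'],d['top']
def core(s,u,v,r=9):
    im=s['image'][v-r:v+r+1,u-r:u+r+1].astype(int)
    br=(im[...,2]-im[...,0]>25)|(im.sum(2)<150)
    # keep component nearest centre
    n,l,st,c=cv2.connectedComponentsWithStats(br.astype(np.uint8))
    k=1+np.argmin([np.hypot(*(x-r))-0.1*a for x,a in zip(c[1:],st[1:,4])])
    return c[k]+[u-r,v-r],st[k,4]
for (a,b) in [((207,301),(188,175)),((239,227),(296,155)),((266,187),(367,157)),((309,152),(465,174))]:
    p,n1=core(S,*a,r=6);q,n2=core(T,*b,r=6)
    X,e=tri(S,p,T,q)
    print(p.round(1),n1,q.round(1),n2,X.round(4),'err',round(e,4), 'top@57',atz(T,*q,.057).round(4),'side@57',atz(S,*p,.057).round(4))
# white tops
im=T['image']; m=(im.min(2)>165).astype(np.uint8)
cs,_=cv2.findContours(m,cv2.RETR_EXTERNAL,cv2.CHAIN_APPROX_NONE)
for c in cs:
    if cv2.contourArea(c)>150 :
        (u,v),r=cv2.minEnclosingCircle(c); 
        if v<220:
            A=cv2.contourArea(cv2.convexHull(c)); print(u,v,r,'diam mm',2*r/T['fx']*(.768-.057)*1000, 2*np.sqrt(A/np.pi)/T['fx']*711, 'ctr',atz(T,u,v,.057).round(4))
# dark pads
for n,s in d.items():
    g=s['image']; x=g.astype(int)
    m=((g.max(2)<70)).astype(np.uint8)
    m=cv2.morphologyEx(m,cv2.MORPH_CLOSE,np.ones((3,3)))
    cs,_=cv2.findContours(m,cv2.RETR_EXTERNAL,cv2.CHAIN_APPROX_NONE)
    for c in cs:
        if 300<cv2.contourArea(c)<4000:
            (u,v),wh,a=cv2.minAreaRect(c); M=cv2.moments(c)
            print(n,round(u,1),round(v,1),np.round(wh,1),round(a,1),(round(M['m10']/M['m00'],1),round(M['m01']/M['m00'],1)),atz(s,u,v,.006).round(4))
a=cv2.resize(T['image'][130:330,200:520],None,fx=2.5,fy=2.5,interpolation=2);cv2.imwrite('pics/tz.png',a)
a=cv2.resize(S['image'][140:350,190:420],None,fx=2.8,fy=2.8,interpolation=2);cv2.imwrite('pics/sz.png',a)
E
```

```text
[205.5 301. ] 79 [187.6 174.1] 76 [0.6651 0.2285 0.0559] err 0.0001 top@57 [0.6648 0.2282 0.057 ] side@57 [0.6644 0.2292 0.057 ]
[237.9 227. ] 56 [295.9 154.2] 65 [0.6958 0.0521 0.0553] err 0.0 top@57 [0.6954 0.052  0.057 ] side@57 [0.6948 0.0537 0.057 ]
[266.  190.6] 46 [366.7 156.1] 63 [ 0.6909 -0.0648  0.0561] err 0.0001 top@57 [ 0.6906 -0.0647  0.057 ] side@57 [ 0.6904 -0.0637  0.057 ]
[308.9 151.3] 39 [465.3 173.7] 62 [ 0.6594 -0.2291  0.0544] err 0.0005 top@57 [ 0.6586 -0.2282  0.057 ] side@57 [ 0.6582 -0.2253  0.057 ]
187.5 174.0 11.236202239990234 diam mm 36.34264746283718 34.43079705271992 ctr [0.665  0.2283 0.057 ]
465.023681640625 173.75148010253906 13.789619445800781 diam mm 44.601482552690115 42.79602398466792 ctr [ 0.6586 -0.2278  0.057 ]
366.76470947265625 155.75294494628906 16.781700134277344 diam mm 54.27914154450275 52.66772729602402 ctr [ 0.6912 -0.0649  0.057 ]
295.7395935058594 153.9479217529297 19.66095733642578 diam mm 63.59188149146607 61.89639979345487 ctr [0.6958 0.0523 0.057 ]
side 76.4 410.7 [62.8 52. ] 52.6 (77.6, 413.2) [0.7687 0.4354 0.006 ]
side 211.6 
[... 600 characters left out ...]
44.2] 86.4 (284.9, 278.6) [0.4913 0.0765 0.006 ]
top 337.9 275.4 [43.8 43.8] 86.2 (338.0, 275.2) [ 0.4951 -0.0152  0.006 ]
top 390.5 272.0 [43.6 43.7] 86.3 (390.6, 272.0) [ 0.4989 -0.107   0.006 ]
top 442.9 268.5 [43.6 43.2] 85.6 (442.9, 268.6) [ 0.5028 -0.1993  0.006 ]
top 593.3 224.6 [86.5 58.1] 85.2 (607.6, 221.1) [ 0.5749 -0.4732  0.006 ]
top 547.9 227.8 [90.3 22.3] 85.9 (548.3, 229.3) [ 0.5707 -0.3905  0.006 ]
top 72.5 131.6 [30.8 21.6] 36.9 (72.2, 130.8) [0.7547 0.4403 0.006 ]
top 409.1 123.2 [31.1 19.7] 32.6 (408.7, 124.2) [ 0.7633 -0.1493  0.006 ]
top 346.3 115.7 [30.8 18. ] 11.7 (345.7, 116.2) [ 0.7782 -0.0372  0.006 ]
top 33.0 12.5 [25. 50.] 90.0 (27.7, 13.9) [0.9708 0.513  0.006 ]
```

View pics/tz.png

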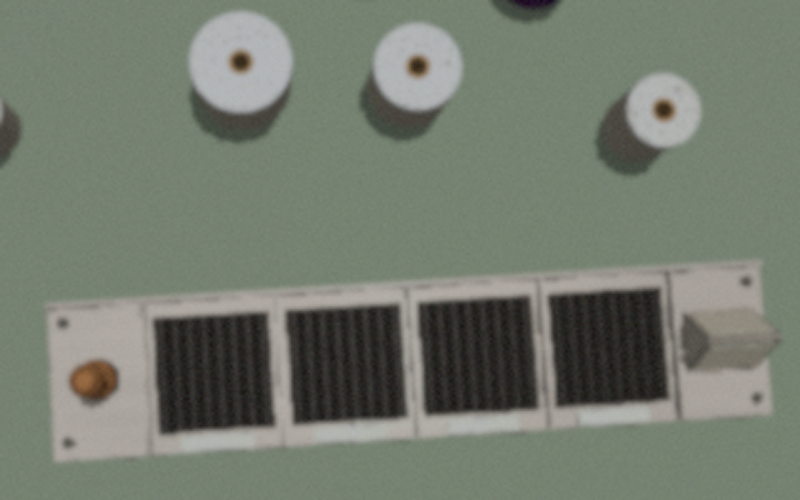

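View pics/sz.png

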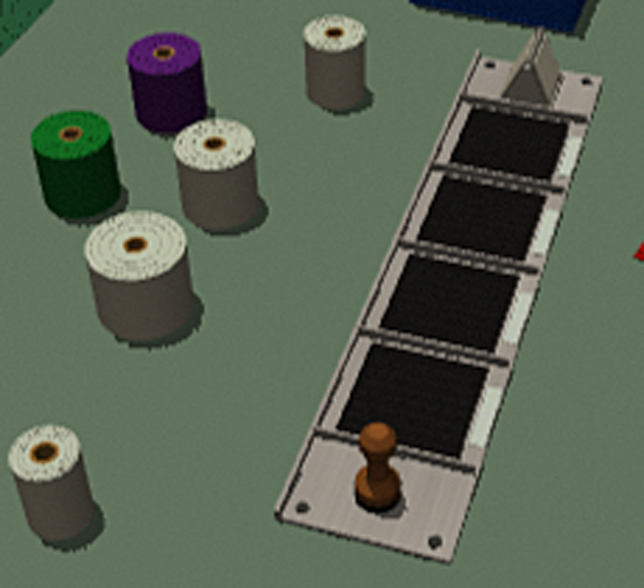

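```bash
cat >> h.py <<'E'
from scipy.spatial.transform import Rotation as Ro
def st():
    o=ctrl.get_obs(); R=Ro.from_euler('xyz',o['orientation'],degrees=True).as_matrix()
    D=np.array([[0,0,1],[0,1,0],[-1,0,0.]])
    rv=Ro.from_matrix(R.T@D).as_rotvec(degrees=True)/5
    print('t',o['clock'],'p',(o['tool_pos']*1000).round(1),'F',o['force'].round(1),'open',round(o['opening']*1000,1),'rot units to goal',rv.round(2),'q',o['joint_pos'].round(0)); return o,R
E
python3 - <<'E'
from h import *
o,R=st();print(R.round(3))
E
```

```text
t 0.1 p [ 171.9 -652.3  218.4] F [ 1.5 -0.4 -0.2] open 87.5 rot units to goal [ 2.095e+01  1.000e-02 -2.000e-02] q [-59.  21.   1.  -0. -70. -17.]
[[-0.001 -0.967 -0.255]
 [ 0.001 -0.255  0.967]
 [-1.     0.     0.001]]
```

Call:
send_rows:
  deltas:
    - {"ax": -1.88,"fingers": 1}
    - {"ax": -1.88}
    - {"ax": -1.88}
    - {"ax": -1.88}
    - {"ax": -1.88}
    - {"ax": -1.88}
    - {"ax": -1.88}
    - {"ax": -1.89}
    - {}
    - {}

```text
validation failed for argument at $.de...
```

```bash
sed -i 's/D=np.array.*/D=np.array([[0,0,-1],[0,-1,0],[-1,0,0.]])/' h.py; python3 -c "
from h import *
st()"
```

```text
t 0.1 p [ 171.9 -652.3  218.4] F [ 1.5 -0.4 -0.2] open 87.5 rot units to goal [-1.505e+01  2.000e-02  1.000e-02] q [-59.  21.   1.  -0. -70. -17.]
```

Call:
send_rows:
  deltas:
    - {"dx": 0,"dy": 0,"dz": 0,"ax": -1.88,"ay": 0,"az": 0,"fingers": 1}
    - {"dx": 0,"dy": 0,"dz": 0,"ax": -1.88,"ay": 0,"az": 0,"fingers": 1}
    - {"dx": 0,"dy": 0,"dz": 0,"ax": -1.88,"ay": 0,"az": 0,"fingers": 1}
    - {"dx": 0,"dy": 0,"dz": 0,"ax": -1.88,"ay": 0,"az": 0,"fingers": 1}
    - {"dx": 0,"dy": 0,"dz": 0,"ax": -1.88,"ay": 0,"az": 0,"fingers": 1}
    - {"dx": 0,"dy": 0,"dz": 0,"ax": -1.88,"ay": 0,"az": 0,"fingers": 1}
    - {"dx": 0,"dy": 0,"dz": 0,"ax": -1.88,"ay": 0,"az": 0,"fingers": 1}
    - {"dx": 0,"dy": 0,"dz": 0,"ax": -1.89,"ay": 0,"az": 0,"fingers": 1}
    - {"dx": 0,"dy": 0,"dz": 0,"ax": 0,"ay": 0,"az": 0,"fingers": 1}

```text
clock: 1.23
tool_pos: [0.172, -0.6524, 0.2188]
orientation: [-69.8, 90.0, 110.1]
force: [0.5, 0.0, -1.0]
opening: 0.0877
```

```bash
python3 -c "
from h import *
st()"
```

```text
t 1.225 p [ 172.  -652.4  218.8] F [ 0.5  0.  -1. ] open 87.7 rot units to goal [-0.01  0.    0.01] q [-59.  21.   1.  -0. -70.  59.]
```

Call:
send_rows:
  deltas:
    - {"dx": 0,"dy": -35.3,"dz": -40.6,"fingers": 1}
    - {"dx": 0,"dy": -35.3,"dz": -40.6,"fingers": 1}
    - {"dx": 0,"dy": -35.3,"dz": -40.6,"fingers": 1}
    - {"dx": 0,"dy": -35.3,"dz": -40.6,"fingers": 1}
    - {"dx": 0,"dy": -35.3,"dz": -40.6,"fingers": 1}
    - {"dx": 0,"dy": -35.3,"dz": -40.6,"fingers": 1}
    - {"dx": 0,"dy": -35.3,"dz": -40.6,"fingers": 1}
    - {"dx": 0,"dy": -35.3,"dz": -40.6,"fingers": 1}
    - {"dx": 0,"dy": -35.3,"dz": -40.6,"fingers": 1}
    - {"dx": 0,"dy": -35.3,"dz": -40.6,"fingers": 1}
    - {"dx": 0,"dy": -35.3,"dz": -40.6,"fingers": 1}
    - {"dx": 0,"dy": -35.3,"dz": -40.6,"fingers": 1}

```text
validation failed for argument at $.de...
```

Call:
send_rows:
  deltas:
    - {"dx": 0,"dy": 0,"dz": 0,"fingers": 1}
    - {"dx": 0,"dy": 0,"dz": 0,"fingers": 1}

```text
validation failed for argument at $.de...
```

```bash
python3 -c "
from h import *
st()"
```

```text
t 1.225 p [ 172.  -652.4  218.8] F [ 0.5  0.  -1. ] open 87.7 rot units to goal [-0.01  0.    0.01] q [-59.  21.   1.  -0. -70.  59.]
```

All seven fields are needed in every row.

Call:
send_rows:
  deltas:
    - {"dx": 0,"dy": -35.3,"dz": -40.6,"ax": 0,"ay": 0,"az": 0,"fingers": 1}
    - {"dx": 0,"dy": -35.3,"dz": -40.6,"ax": 0,"ay": 0,"az": 0,"fingers": 1}
    - {"dx": 0,"dy": -35.3,"dz": -40.6,"ax": 0,"ay": 0,"az": 0,"fingers": 1}
    - {"dx": 0,"dy": -35.3,"dz": -40.6,"ax": 0,"ay": 0,"az": 0,"fingers": 1}
    - {"dx": 0,"dy": -35.3,"dz": -40.6,"ax": 0,"ay": 0,"az": 0,"fingers": 1}
    - {"dx": 0,"dy": -35.3,"dz": -40.6,"ax": 0,"ay": 0,"az": 0,"fingers": 1}
    - {"dx": 0,"dy": -35.3,"dz": -40.6,"ax": 0,"ay": 0,"az": 0,"fingers": 1}
    - {"dx": 0,"dy": -35.3,"dz": -40.6,"ax": 0,"ay": 0,"az": 0,"fingers": 1}
    - {"dx": 0,"dy": -35.3,"dz": -40.6,"ax": 0,"ay": 0,"az": 0,"fingers": 1}
    - {"dx": 0,"dy": -35.3,"dz": -40.6,"ax": 0,"ay": 0,"az": 0,"fingers": 1}
    - {"dx": 0,"dy": -35.3,"dz": -40.6,"ax": 0,"ay": 0,"az": 0,"fingers": 1}
    - {"dx": 0,"dy": -35.3,"dz": -40.6,"ax": 0,"ay": 0,"az": 0,"fingers": 1}

```text
clock: 2.72
tool_pos: [0.6602, -0.2275, 0.2192]
orientation: [-2.8, 90.0, 177.0]
force: [0.7, -0.3, 0.1]
opening: 0.0878
```

Call:
send_rows:
  deltas:
    - {"dx": 0,"dy": 0,"dz": 0,"ax": 0,"ay": 0,"az": 0,"fingers": 1}
    - {"dx": 0,"dy": 0,"dz": 0,"ax": 0,"ay": 0,"az": 0,"fingers": 1}

```text
clock: 2.98
tool_pos: [0.6588, -0.2287, 0.2187]
orientation: [-5.7, 89.9, 174.2]
force: [-0.5, -0.9, 0.7]
opening: 0.0873
```

```bash
python3 -c "
from h import *
st()"
```

```text
t 2.975 p [ 658.8 -228.7  218.7] F [-0.5 -0.9  0.7] open 87.3 rot units to goal [-0.02  0.01  0.  ] q [ -3.  23.   4.  -0. -71.   3.]
```

Call:
send_rows:
  deltas:
    - {"dx": 45,"dy": 0,"dz": 0,"ax": 0,"ay": 0,"az": 0,"fingers": 1}
    - {"dx": 45,"dy": 0,"dz": 0,"ax": 0,"ay": 0,"az": 0,"fingers": 1}
    - {"dx": 40,"dy": 0,"dz": 0,"ax": 0,"ay": 0,"az": 0,"fingers": 1}
    - {"dx": 30,"dy": 0,"dz": 0,"ax": 0,"ay": 0,"az": 0,"fingers": 1}
    - {"dx": 15,"dy": 0,"dz": 0,"ax": 0,"ay": 0,"az": 0,"fingers": 1}
    - {"dx": 0,"dy": 0,"dz": 0,"ax": 0,"ay": 0,"az": 0,"fingers": 1}
    - {"dx": 0,"dy": 0,"dz": 0,"ax": 0,"ay": 0,"az": 0,"fingers": 0}
    - {"dx": 0,"dy": 0,"dz": 0,"ax": 0,"ay": 0,"az": 0,"fingers": 0}
    - {"dx": 0,"dy": 0,"dz": 0,"ax": 0,"ay": 0,"az": 0,"fingers": 0}
    - {"dx": 0,"dy": 0,"dz": 0,"ax": 0,"ay": 0,"az": 0,"fingers": 0}
    - {"dx": 0,"dy": 0,"dz": 0,"ax": 0,"ay": 0,"az": 0,"fingers": 0}

```text
clock: 4.35
tool_pos: [0.6591, -0.2289, 0.0445]
orientation: [141.5, 90.0, -38.5]
force: [-0.5, 1.1, 2.4]
opening: 0.0475
```

```bash
python3 -c "
from h import *
st();snap('side','g49.png')"
```

```text
t 4.35 p [ 659.1 -228.9   44.5] F [-0.5  1.1  2.4] open 47.5 rot units to goal [ 0. -0. -0.] q [ -3.  31.  -8.   0. -52.   3.]
```

View pics/g49.png

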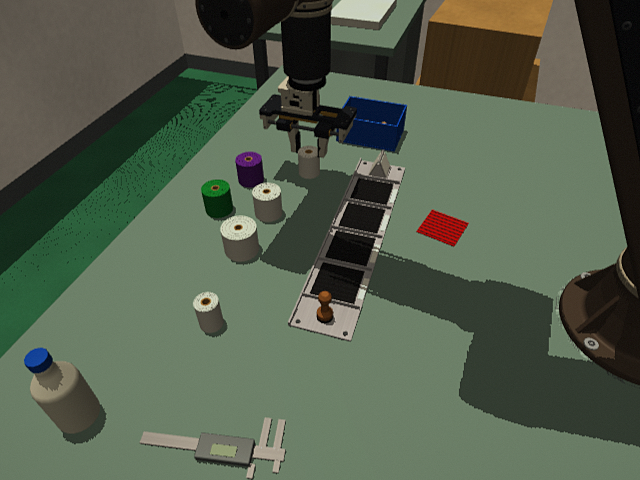

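Call:
send_rows:
  deltas:
    - {"dx": -20,"dy": 0,"dz": 0,"ax": 0,"ay": 0,"az": 0,"fingers": 0}
    - {"dx": -40,"dy": 0,"dz": 0,"ax": 0,"ay": 0,"az": 0,"fingers": 0}
    - {"dx": 0,"dy": -20.3,"dz": 26.7,"ax": 0,"ay": 0,"az": 0,"fingers": 0}
    - {"dx": 0,"dy": -20.3,"dz": 26.7,"ax": 0,"ay": 0,"az": 0,"fingers": 0}
    - {"dx": 0,"dy": -20.3,"dz": 26.7,"ax": 0,"ay": 0,"az": 0,"fingers": 0}
    - {"dx": 0,"dy": -20.3,"dz": 26.7,"ax": 0,"ay": 0,"az": 0,"fingers": 0}
    - {"dx": 0,"dy": -20.3,"dz": 26.7,"ax": 0,"ay": 0,"az": 0,"fingers": 0}
    - {"dx": 0,"dy": -20.3,"dz": 26.7,"ax": 0,"ay": 0,"az": 0,"fingers": 0}
    - {"dx": 0,"dy": 0,"dz": 0,"ax": 0,"ay": 0,"az": 0,"fingers": 0}
    - {"dx": 25,"dy": 0,"dz": 0,"ax": 0,"ay": 0,"az": 0,"fingers": 0}
    - {"dx": 15,"dy": 0,"dz": 0,"ax": 0,"ay": 0,"az": 0,"fingers": 0}
    - {"dx": 0,"dy": 0,"dz": 0,"ax": 0,"ay": 0,"az": 0,"fingers": 0}

```text
clock: 5.9
tool_pos: [0.4982, -0.1075, 0.063]
orientation: [9.5, 89.8, -170.5]
force: [0.9, -0.6, -0.6]
opening: 0.0475
```

```bash
python3 -c "
from h import *
st();snap('side','p49.png');snap('top','p49t.png')"
```

```text
t 5.9 p [ 498.2 -107.5   63. ] F [ 0.9 -0.6 -0.6] open 47.5 rot units to goal [-0.    0.03 -0.01] q [ 10.  15. -31.  -0. -44. -10.]
```

View pics/p49.png

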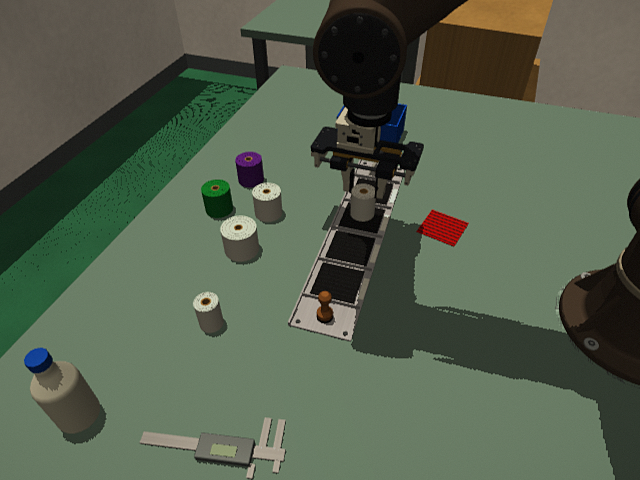

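Call:
send_rows:
  deltas:
    - {"dx": 8,"dy": 0,"dz": 0,"ax": 0,"ay": 0,"az": 0,"fingers": 0}
    - {"dx": 4,"dy": 0,"dz": 0,"ax": 0,"ay": 0,"az": 0,"fingers": 0}
    - {"dx": 0.8,"dy": 0,"dz": -0.5,"ax": 0,"ay": 0,"az": 0,"fingers": 0}
    - {"dx": 0,"dy": 0,"dz": 0,"ax": 0,"ay": 0,"az": 0,"fingers": 0}

```text
clock: 6.5
tool_pos: [0.4995, -0.1072, 0.0515]
orientation: [138.7, 90.0, -41.2]
force: [0.5, -0.0, -0.2]
opening: 0.0478
```

Call:
send_rows:
  deltas:
    - {"dx": 0,"dy": 0,"dz": 0,"ax": 0,"ay": 0,"az": 0,"fingers": 0.8}
    - {"dx": 0,"dy": 0,"dz": 0,"ax": 0,"ay": 0,"az": 0,"fingers": 0.8}
    - {"dx": 0,"dy": 0,"dz": 0,"ax": 0,"ay": 0,"az": 0,"fingers": 0.8}
    - {"dx": -20,"dy": 0,"dz": 0,"ax": 0,"ay": 0,"az": 0,"fingers": 0.8}
    - {"dx": -40,"dy": 0,"dz": 0,"ax": 0,"ay": 0,"az": 0,"fingers": 0.8}
    - {"dx": 0,"dy": 0,"dz": 0,"ax": 0,"ay": 0,"az": 0,"fingers": 0.8}

```text
clock: 7.25
tool_pos: [0.5016, -0.107, 0.1144]
orientation: [-176.8, 89.7, 3.2]
force: [0.9, -0.4, -0.4]
opening: 0.0702
```

```bash
python3 -c "
from h import *
st()"
```

```text
t 7.25 p [ 501.6 -107.   114.4] F [ 0.9 -0.4 -0.4] open 70.2 rot units to goal [ 0.01 -0.07  0.  ] q [ 10.  11. -28.   0. -51. -10.]
```

Call:
send_rows:
  deltas:
    - {"dx": 0,"dy": -7.1,"dz": -32,"ax": 0,"ay": 0,"az": 0,"fingers": 0.8}
    - {"dx": 0,"dy": -7.1,"dz": -32,"ax": 0,"ay": 0,"az": 0,"fingers": 0.8}
    - {"dx": 0,"dy": -7.1,"dz": -32,"ax": 0,"ay": 0,"az": 0,"fingers": 0.8}
    - {"dx": 0,"dy": -7.1,"dz": -32,"ax": 0,"ay": 0,"az": 0,"fingers": 0.8}
    - {"dx": 0,"dy": -7.1,"dz": -32,"ax": 0,"ay": 0,"az": 0,"fingers": 0.8}
    - {"dx": 0,"dy": -7.1,"dz": -32,"ax": 0,"ay": 0,"az": 0,"fingers": 0.8}
    - {"dx": 0,"dy": 0,"dz": 0,"ax": 0,"ay": 0,"az": 0,"fingers": 0.8}
    - {"dx": 0,"dy": 0,"dz": 0,"ax": 0,"ay": 0,"az": 0,"fingers": 0.8}
    - {"dx": 0,"dy": 0,"dz": 0,"ax": 0,"ay": 0,"az": 0,"fingers": 0.8}

```text
clock: 8.38
tool_pos: [0.6905, -0.0647, 0.1114]
orientation: [-6.0, 90.0, 174.0]
force: [0.5, 0.4, 0.6]
opening: 0.0702
```

```bash
python3 -c "
from h import *
st();snap('side','b58.png')"
```

```text
t 8.375 p [690.5 -64.7 111.4] F [0.5 0.4 0.6] open 70.2 rot units to goal [0.   0.01 0.  ] q [ 11.  27.  -4.  -0. -59. -11.]
```

View pics/b58.png

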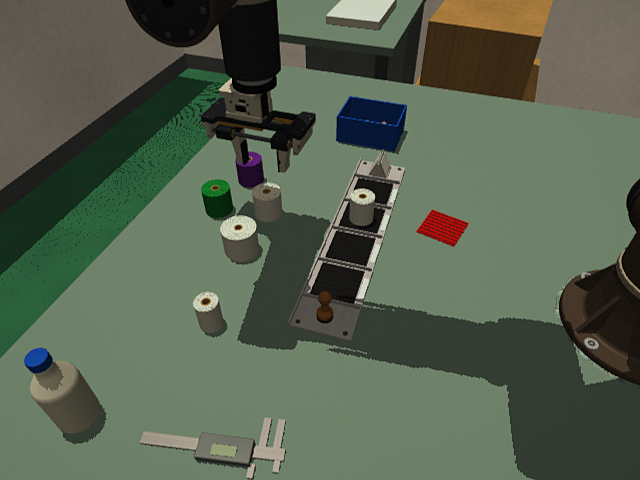

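Roll49 stands upright in its bay at (362,206), and the gripper is above roll58 at (267,200). I'll descend and grip.

Call:
send_rows:
  deltas:
    - {"dx": 30,"dy": 0,"dz": 0,"ax": 0,"ay": 0,"az": 0,"fingers": 0.8}
    - {"dx": 25,"dy": 0,"dz": 0,"ax": 0,"ay": 0,"az": 0,"fingers": 0.8}
    - {"dx": 12,"dy": 0,"dz": 0,"ax": 0,"ay": 0,"az": 0,"fingers": 0.8}
    - {"dx": 0,"dy": 0,"dz": 0,"ax": 0,"ay": 0,"az": 0,"fingers": 0.8}
    - {"dx": 0,"dy": 0,"dz": 0,"ax": 0,"ay": 0,"az": 0,"fingers": 0}
    - {"dx": 0,"dy": 0,"dz": 0,"ax": 0,"ay": 0,"az": 0,"fingers": 0}
    - {"dx": 0,"dy": 0,"dz": 0,"ax": 0,"ay": 0,"az": 0,"fingers": 0}
    - {"dx": 0,"dy": 0,"dz": 0,"ax": 0,"ay": 0,"az": 0,"fingers": 0}

```text
clock: 9.43
tool_pos: [0.6919, -0.0645, 0.0456]
orientation: [178.9, 89.9, -1.0]
force: [-1.7, 0.7, 6.8]
opening: 0.0561
```

Call:
send_rows:
  deltas:
    - {"dx": -20,"dy": 0,"dz": 0,"ax": 0,"ay": 0,"az": 0,"fingers": 0}
    - {"dx": -40,"dy": 0,"dz": 0,"ax": 0,"ay": 0,"az": 0,"fingers": 0}
    - {"dx": 0,"dy": -8.2,"dz": 32.7,"ax": 0,"ay": 0,"az": 0,"fingers": 0}
    - {"dx": 0,"dy": -8.2,"dz": 32.7,"ax": 0,"ay": 0,"az": 0,"fingers": 0}
    - {"dx": 0,"dy": -8.2,"dz": 32.7,"ax": 0,"ay": 0,"az": 0,"fingers": 0}
    - {"dx": 0,"dy": -8.3,"dz": 32.7,"ax": 0,"ay": 0,"az": 0,"fingers": 0}
    - {"dx": 0,"dy": -8.3,"dz": 32.7,"ax": 0,"ay": 0,"az": 0,"fingers": 0}
    - {"dx": 0,"dy": -8.3,"dz": 32.7,"ax": 0,"ay": 0,"az": 0,"fingers": 0}
    - {"dx": 0,"dy": 0,"dz": 0,"ax": 0,"ay": 0,"az": 0,"fingers": 0}
    - {"dx": 25,"dy": 0,"dz": 0,"ax": 0,"ay": 0,"az": 0,"fingers": 0}
    - {"dx": 15,"dy": 0,"dz": 0,"ax": 0,"ay": 0,"az": 0,"fingers": 0}
    - {"dx": 0,"dy": 0,"dz": 0,"ax": 0,"ay": 0,"az": 0,"fingers": 0}

```text
clock: 10.92
tool_pos: [0.4949, -0.0153, 0.0635]
orientation: [18.8, 89.9, -161.2]
force: [0.5, 0.2, -1.3]
opening: 0.0567
```

Call:
send_rows:
  deltas:
    - {"dx": 9,"dy": 0,"dz": 0,"ax": 0,"ay": 0,"az": 0,"fingers": 0}
    - {"dx": 4,"dy": 0,"dz": 0,"ax": 0,"ay": 0,"az": 0,"fingers": 0}
    - {"dx": 0.7,"dy": 0,"dz": 0,"ax": 0,"ay": 0,"az": 0,"fingers": 0}
    - {"dx": 0,"dy": 0,"dz": 0,"ax": 0,"ay": 0,"az": 0,"fingers": 0}

```text
clock: 11.42
tool_pos: [0.4953, -0.0151, 0.0516]
orientation: [175.6, 90.0, -4.4]
force: [-3.3, 0.5, 6.5]
opening: 0.0564
```

```bash
python3 -c "
from h import *
st();snap('side','p58.png')"
```

```text
t 11.425 p [495.3 -15.1  51.6] F [-3.3  0.5  6.5] open 56.4 rot units to goal [ 0.01 -0.01 -0.  ] q [ 21.  14. -34.   0. -42. -21.]
```

View pics/p58.png

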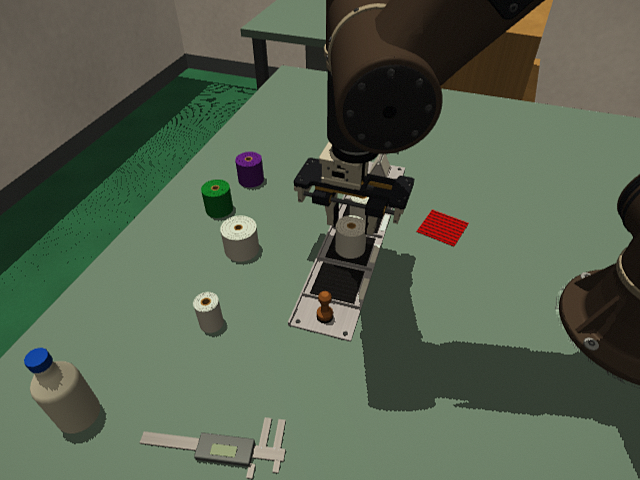

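Roll58 has touched down in the third bay, seen at (350,238) with 6.5 N upward. I'll release it and go to roll67.

Call:
send_rows:
  deltas:
    - {"dx": 0,"dy": 0,"dz": 0,"ax": 0,"ay": 0,"az": 0,"fingers": 0.9}
    - {"dx": 0,"dy": 0,"dz": 0,"ax": 0,"ay": 0,"az": 0,"fingers": 0.9}
    - {"dx": 0,"dy": 0,"dz": 0,"ax": 0,"ay": 0,"az": 0,"fingers": 0.9}
    - {"dx": -20,"dy": 0,"dz": 0,"ax": 0,"ay": 0,"az": 0,"fingers": 0.9}
    - {"dx": -41,"dy": 0,"dz": 0,"ax": 0,"ay": 0,"az": 0,"fingers": 1}
    - {"dx": 0,"dy": -11.2,"dz": -33.4,"ax": 0,"ay": 0,"az": 0,"fingers": 1}
    - {"dx": 0,"dy": -11.2,"dz": -33.4,"ax": 0,"ay": 0,"az": 0,"fingers": 1}
    - {"dx": 0,"dy": -11.2,"dz": -33.4,"ax": 0,"ay": 0,"az": 0,"fingers": 1}
    - {"dx": 0,"dy": -11.2,"dz": -33.4,"ax": 0,"ay": 0,"az": 0,"fingers": 1}
    - {"dx": 0,"dy": -11.2,"dz": -33.4,"ax": 0,"ay": 0,"az": 0,"fingers": 1}
    - {"dx": 0,"dy": -11.2,"dz": -33.4,"ax": 0,"ay": 0,"az": 0,"fingers": 1}
    - {"dx": 0,"dy": 0,"dz": 0,"ax": 0,"ay": 0,"az": 0,"fingers": 1}

```text
clock: 12.98
tool_pos: [0.697, 0.0528, 0.1105]
orientation: [37.7, 90.0, -142.3]
force: [-0.3, 0.3, 0.4]
opening: 0.0877
```

Call:
send_rows:
  deltas:
    - {"dx": 0,"dy": 0,"dz": 0,"ax": 0,"ay": 0,"az": 0,"fingers": 1}
    - {"dx": 0,"dy": 0,"dz": 0,"ax": 0,"ay": 0,"az": 0,"fingers": 1}

```text
clock: 13.22
tool_pos: [0.6947, 0.0519, 0.1119]
orientation: [0.8, 90.0, -179.1]
force: [-0.8, -0.6, -0.1]
opening: 0.0873
```

```bash
python3 -c "
from h import *
st();snap('side','b67.png')"
```

```text
t 13.225 p [694.7  51.9 111.9] F [-0.8 -0.6 -0.1] open 87.3 rot units to goal [ 0.  0. -0.] q [ 20.  27.  -4.  -0. -59. -20.]
```

View pics/b67.png

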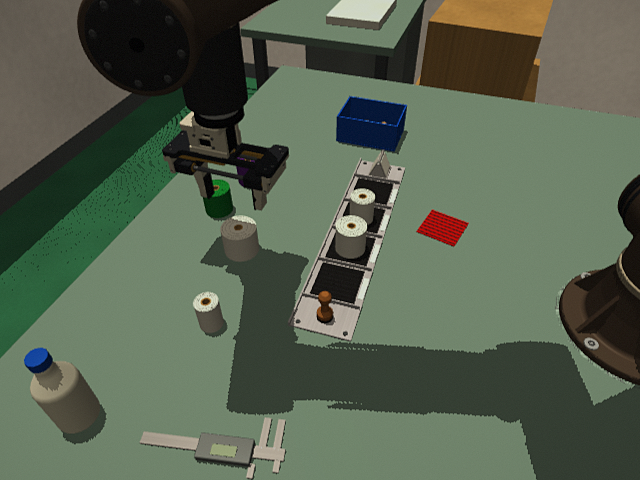

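Both placed rolls stand at (362,206) and (350,237), and the gripper is above roll67 at (240,240).

Call:
send_rows:
  deltas:
    - {"dx": 30,"dy": 0,"dz": -0.5,"ax": 0,"ay": 0,"az": 0,"fingers": 1}
    - {"dx": 25,"dy": 0,"dz": 0,"ax": 0,"ay": 0,"az": 0,"fingers": 1}
    - {"dx": 12,"dy": 0,"dz": 0,"ax": 0,"ay": 0,"az": 0,"fingers": 1}
    - {"dx": 0,"dy": 0,"dz": 0,"ax": 0,"ay": 0,"az": 0,"fingers": 1}
    - {"dx": 0,"dy": 0,"dz": 0,"ax": 0,"ay": 0,"az": 0,"fingers": 0}
    - {"dx": 0,"dy": 0,"dz": 0,"ax": 0,"ay": 0,"az": 0,"fingers": 0}
    - {"dx": 0,"dy": 0,"dz": 0,"ax": 0,"ay": 0,"az": 0,"fingers": 0}
    - {"dx": 0,"dy": 0,"dz": 0,"ax": 0,"ay": 0,"az": 0,"fingers": 0}

```text
clock: 14.28
tool_pos: [0.6963, 0.0523, 0.0456]
orientation: [-169.5, 90.0, 10.5]
force: [-2.3, 0.3, 4.9]
opening: 0.0658
```

Call:
send_rows:
  deltas:
    - {"dx": -20,"dy": 0,"dz": 0,"ax": 0,"ay": 0,"az": 0,"fingers": 0}
    - {"dx": -40,"dy": 0,"dz": 0,"ax": 0,"ay": 0,"az": 0,"fingers": 0}
    - {"dx": 0,"dy": -4.1,"dz": 34,"ax": 0,"ay": 0,"az": 0,"fingers": 0}
    - {"dx": 0,"dy": -4.1,"dz": 34,"ax": 0,"ay": 0,"az": 0,"fingers": 0}
    - {"dx": 0,"dy": -4.1,"dz": 34,"ax": 0,"ay": 0,"az": 0,"fingers": 0}
    - {"dx": 0,"dy": -4.1,"dz": 34,"ax": 0,"ay": 0,"az": 0,"fingers": 0}
    - {"dx": 0,"dy": -4.1,"dz": 34,"ax": 0,"ay": 0,"az": 0,"fingers": 0}
    - {"dx": 0,"dy": -4.1,"dz": 34,"ax": 0,"ay": 0,"az": 0,"fingers": 0}
    - {"dx": 0,"dy": 0,"dz": 0,"ax": 0,"ay": 0,"az": 0,"fingers": 0}
    - {"dx": 25,"dy": 0,"dz": 0,"ax": 0,"ay": 0,"az": 0,"fingers": 0}
    - {"dx": 15,"dy": 0,"dz": 0,"ax": 0,"ay": 0,"az": 0,"fingers": 0}
    - {"dx": 0,"dy": 0,"dz": 0,"ax": 0,"ay": 0,"az": 0,"fingers": 0}

```text
clock: 15.78
tool_pos: [0.4915, 0.0762, 0.0635]
orientation: [30.4, 89.8, -149.6]
force: [0.1, 0.4, -1.8]
opening: 0.0654
```

Call:
send_rows:
  deltas:
    - {"dx": 9,"dy": 0,"dz": 0,"ax": 0,"ay": 0,"az": 0,"fingers": 0}
    - {"dx": 4,"dy": 0,"dz": 0,"ax": 0,"ay": 0,"az": 0,"fingers": 0}
    - {"dx": 0.7,"dy": 0,"dz": 0,"ax": 0,"ay": 0,"az": 0,"fingers": 0}
    - {"dx": 0,"dy": 0,"dz": 0,"ax": 0,"ay": 0,"az": 0,"fingers": 0}

```text
clock: 16.27
tool_pos: [0.4921, 0.0767, 0.0516]
orientation: [169.2, 90.0, -10.8]
force: [-2.4, -0.5, 4.7]
opening: 0.0654
```

```bash
python3 -c "
from h import *
st();snap('side','p67.png')"
```

```text
t 16.275 p [492.1  76.7  51.6] F [-2.4 -0.5  4.7] open 65.4 rot units to goal [ 0.01 -0.   -0.  ] q [ 32.  14. -34.   0. -42. -31.]
```

View pics/p67.png

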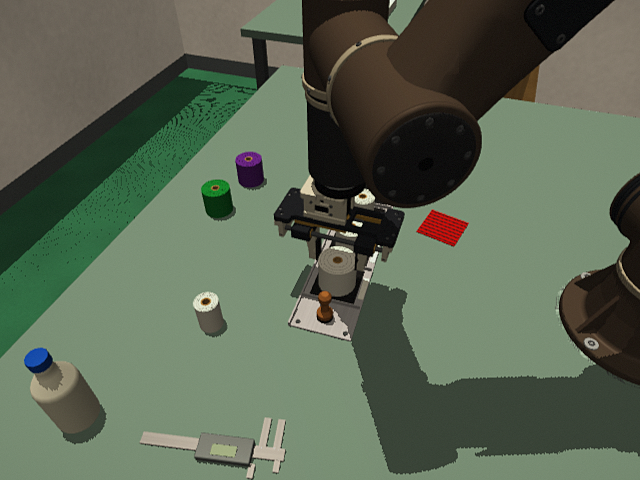

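Call:
send_rows:
  deltas:
    - {"dx": 0,"dy": 0,"dz": 0,"ax": 0,"ay": 0,"az": 0,"fingers": 1}
    - {"dx": 0,"dy": 0,"dz": 0,"ax": 0,"ay": 0,"az": 0,"fingers": 1}
    - {"dx": 0,"dy": 0,"dz": 0,"ax": 0,"ay": 0,"az": 0,"fingers": 1}
    - {"dx": -20,"dy": 0,"dz": 0,"ax": 0,"ay": 0,"az": 0,"fingers": 1}
    - {"dx": -41,"dy": 0,"dz": 0,"ax": 0,"ay": 0,"az": 0,"fingers": 1}
    - {"dx": 0,"dy": -25.3,"dz": -28.9,"ax": 0,"ay": 0,"az": 0,"fingers": 1}
    - {"dx": 0,"dy": -25.3,"dz": -28.9,"ax": 0,"ay": 0,"az": 0,"fingers": 1}
    - {"dx": 0,"dy": -25.3,"dz": -28.9,"ax": 0,"ay": 0,"az": 0,"fingers": 1}
    - {"dx": 0,"dy": -25.3,"dz": -28.9,"ax": 0,"ay": 0,"az": 0,"fingers": 0.85}
    - {"dx": 0,"dy": -25.3,"dz": -28.9,"ax": 0,"ay": 0,"az": 0,"fingers": 0.85}
    - {"dx": 0,"dy": -25.3,"dz": -28.9,"ax": 0,"ay": 0,"az": 0,"fingers": 0.85}
    - {"dx": 0,"dy": 0,"dz": 0,"ax": 0,"ay": 0,"az": 0,"fingers": 0.85}

```text
clock: 17.82
tool_pos: [0.6666, 0.23, 0.1106]
orientation: [50.8, 90.0, -129.1]
force: [-1.0, -0.4, -0.4]
opening: 0.0743
```

Call:
send_rows:
  deltas:
    - {"dx": 0,"dy": 0,"dz": 0,"ax": 0,"ay": 0,"az": 0,"fingers": 0.85}
    - {"dx": 0,"dy": 0,"dz": 0,"ax": 0,"ay": 0,"az": 0,"fingers": 0.85}

```text
clock: 18.08
tool_pos: [0.6648, 0.228, 0.1122]
orientation: [18.3, 90.0, -161.7]
force: [-0.1, 0.3, 0.5]
opening: 0.0745
```

```bash
python3 -c "
from h import *
st();snap('side','b40.png')"
```

```text
t 18.075 p [664.8 228.  112.2] F [-0.1  0.3  0.5] open 74.5 rot units to goal [ 0.  0. -0.] q [ 35.  27.  -3.  -0. -60. -35.]
```

View pics/b40.png

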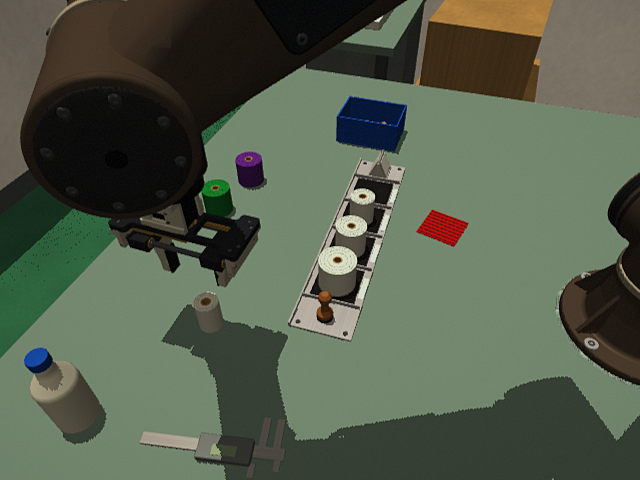

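Three rolls stand in their bays and the stamp is undisturbed at (325,307). The gripper is above roll40 at (207,310).

Call:
send_rows:
  deltas:
    - {"dx": 30,"dy": 0,"dz": 0,"ax": 0,"ay": 0,"az": 0,"fingers": 0.85}
    - {"dx": 25,"dy": 0,"dz": 0,"ax": 0,"ay": 0,"az": 0,"fingers": 0.85}
    - {"dx": 12,"dy": 0,"dz": 0,"ax": 0,"ay": 0,"az": 0,"fingers": 0.85}
    - {"dx": 0,"dy": 0,"dz": 0,"ax": 0,"ay": 0,"az": 0,"fingers": 0.85}
    - {"dx": 0,"dy": 0,"dz": 0,"ax": 0,"ay": 0,"az": 0,"fingers": 0}
    - {"dx": 0,"dy": 0,"dz": 0,"ax": 0,"ay": 0,"az": 0,"fingers": 0}
    - {"dx": 0,"dy": 0,"dz": 0,"ax": 0,"ay": 0,"az": 0,"fingers": 0}
    - {"dx": 0,"dy": 0,"dz": 0,"ax": 0,"ay": 0,"az": 0,"fingers": 0}
    - {"dx": 0,"dy": 0,"dz": 0,"ax": 0,"ay": 0,"az": 0,"fingers": 0}

```text
clock: 19.25
tool_pos: [0.6653, 0.2286, 0.0453]
orientation: [-163.9, 90.0, 16.1]
force: [-0.6, -0.1, 2.1]
opening: 0.0386
```

Call:
send_rows:
  deltas:
    - {"dx": -20,"dy": 0,"dz": 0,"ax": 0,"ay": 0,"az": 0,"fingers": 0}
    - {"dx": -35,"dy": 0,"dz": 0,"ax": 0,"ay": 0,"az": 0,"fingers": 0}
    - {"dx": -35,"dy": 0,"dz": 0,"ax": 0,"ay": 0,"az": 0,"fingers": 0}
    - {"dx": 0,"dy": 0,"dz": 0,"ax": 0,"ay": 0,"az": 0,"fingers": 0}

```text
clock: 19.75
tool_pos: [0.6676, 0.2296, 0.1404]
orientation: [-153.5, 89.6, 26.6]
force: [-0.4, 0.1, -0.8]
opening: 0.0385
```

Call:
send_rows:
  deltas:
    - {"dx": 0,"dy": 35.6,"dz": 13.5,"ax": 0,"ay": 0,"az": 0,"fingers": 0}
    - {"dx": 0,"dy": 35.6,"dz": 13.5,"ax": 0,"ay": 0,"az": 0,"fingers": 0}
    - {"dx": 0,"dy": 35.6,"dz": 13.5,"ax": 0,"ay": 0,"az": 0,"fingers": 0}
    - {"dx": 0,"dy": 35.6,"dz": 13.5,"ax": 0,"ay": 0,"az": 0,"fingers": 0}
    - {"dx": 0,"dy": 35.6,"dz": 13.5,"ax": 0,"ay": 0,"az": 0,"fingers": 0}
    - {"dx": 0,"dy": 35.6,"dz": 13.5,"ax": 0,"ay": 0,"az": 0,"fingers": 0}
    - {"dx": 0,"dy": 35.6,"dz": 13.5,"ax": 0,"ay": 0,"az": 0,"fingers": 0}
    - {"dx": 0,"dy": 35.6,"dz": 13.5,"ax": 0,"ay": 0,"az": 0,"fingers": 0}
    - {"dx": 0,"dy": 35.6,"dz": 13.5,"ax": 0,"ay": 0,"az": 0,"fingers": 0}
    - {"dx": 0,"dy": 35.6,"dz": 13.5,"ax": 0,"ay": 0,"az": 0,"fingers": 0}
    - {"dx": 0,"dy": 35.6,"dz": 13.5,"ax": 0,"ay": 0,"az": 0,"fingers": 0}
    - {"dx": 0,"dy": 35.6,"dz": 13.5,"ax": 0,"ay": 0,"az": 0,"fingers": 0}

```text
clock: 21.25
tool_pos: [0.5028, -0.1997, 0.1355]
orientation: [-177.4, 90.0, 2.7]
force: [-0.5, -0.3, -1.4]
opening: 0.0382
```

Call:
send_rows:
  deltas:
    - {"dx": 0,"dy": 0,"dz": 0,"ax": 0,"ay": 0,"az": 0,"fingers": 0}
    - {"dx": 0,"dy": 0,"dz": 0,"ax": 0,"ay": 0,"az": 0,"fingers": 0}
    - {"dx": 0,"dy": 0,"dz": 0,"ax": 0,"ay": 0,"az": 0,"fingers": 0}

```text
clock: 21.62
tool_pos: [0.5039, -0.198, 0.1352]
orientation: [-165.4, 90.0, 14.7]
force: [-0.7, 0.1, -0.4]
opening: 0.0385
```

```bash
python3 -c "
from h import *
st();snap('side','m40.png')"
```

```text
t 21.625 p [ 503.9 -198.   135.2] F [-0.7  0.1 -0.4] open 38.5 rot units to goal [ 0.01 -0.    0.  ] q [ -1.  12. -23.  -0. -55.   1.]
```

View pics/m40.png

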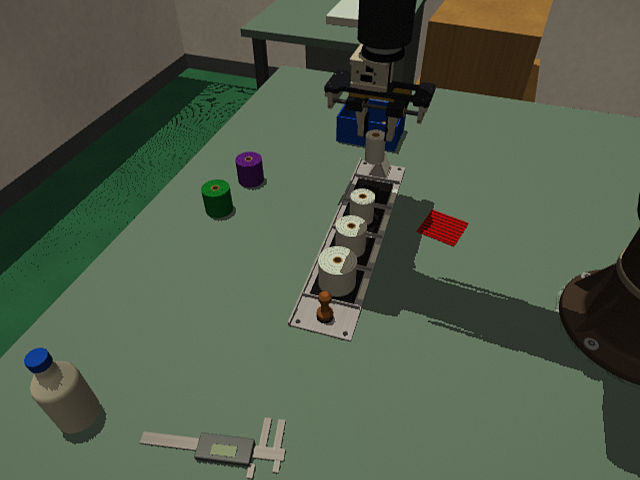

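Call:
send_rows:
  deltas:
    - {"dx": 40,"dy": 1.2,"dz": 1,"ax": 0,"ay": 0,"az": 0,"fingers": 0}
    - {"dx": 25,"dy": 0,"dz": 0,"ax": 0,"ay": 0,"az": 0,"fingers": 0}
    - {"dx": 8,"dy": 0,"dz": 0,"ax": 0,"ay": 0,"az": 0,"fingers": 0}
    - {"dx": 0,"dy": 0,"dz": 0,"ax": 0,"ay": 0,"az": 0,"fingers": 0}
    - {"dx": 6,"dy": 0,"dz": 0,"ax": 0,"ay": 0,"az": 0,"fingers": 0}
    - {"dx": 4,"dy": 0,"dz": 0,"ax": 0,"ay": 0,"az": 0,"fingers": 0}
    - {"dx": 1.2,"dy": 0,"dz": 0,"ax": 0,"ay": 0,"az": 0,"fingers": 0}
    - {"dx": 0,"dy": 0,"dz": 0,"ax": 0,"ay": 0,"az": 0,"fingers": 0}

```text
clock: 22.68
tool_pos: [0.5026, -0.2, 0.0513]
orientation: [151.8, 90.0, -28.1]
force: [-1.1, -0.1, 3.2]
opening: 0.0384
```

Contact at 3 N. I'll release, lift and back away sideways so both cameras can see.

Call:
send_rows:
  deltas:
    - {"dx": 0,"dy": 0,"dz": 0,"ax": 0,"ay": 0,"az": 0,"fingers": 0.8}
    - {"dx": 0,"dy": 0,"dz": 0,"ax": 0,"ay": 0,"az": 0,"fingers": 0.8}
    - {"dx": 0,"dy": 0,"dz": 0,"ax": 0,"ay": 0,"az": 0,"fingers": 0.8}
    - {"dx": 0,"dy": 0,"dz": 0,"ax": 0,"ay": 0,"az": 0,"fingers": 0.8}
    - {"dx": -20,"dy": 0,"dz": 0,"ax": 0,"ay": 0,"az": 0,"fingers": 0.8}
    - {"dx": -40,"dy": 0,"dz": 0,"ax": 0,"ay": 0,"az": 0,"fingers": 0.8}
    - {"dx": -40,"dy": 0,"dz": 0,"ax": 0,"ay": 0,"az": 0,"fingers": 0.8}
    - {"dx": -40,"dy": 40,"dz": 0,"ax": 0,"ay": 0,"az": 0,"fingers": 0.8}
    - {"dx": 0,"dy": 40,"dz": 0,"ax": 0,"ay": 0,"az": 0,"fingers": 0.8}
    - {"dx": 0,"dy": 40,"dz": 0,"ax": 0,"ay": 0,"az": 0,"fingers": 0.8}
    - {"dx": 0,"dy": 40,"dz": 0,"ax": 0,"ay": 0,"az": 0,"fingers": 0.8}
    - {"dx": 0,"dy": 40,"dz": 0,"ax": 0,"ay": 0,"az": 0,"fingers": 0.8}

```text
clock: 24.18
tool_pos: [0.5024, -0.4011, 0.1908]
orientation: [-81.8, 90.0, 98.2]
force: [1.1, 0.5, -0.2]
opening: 0.0695
```

Call:
send_rows:
  deltas:
    - {"dx": 0,"dy": 40,"dz": 0,"ax": 0,"ay": 0,"az": 0,"fingers": 0.8}
    - {"dx": 0,"dy": 40,"dz": 20,"ax": 0,"ay": 0,"az": 0,"fingers": 0.8}
    - {"dx": 0,"dy": 0,"dz": 0,"ax": 0,"ay": 0,"az": 0,"fingers": 0.8}
    - {"dx": 0,"dy": 0,"dz": 0,"ax": 0,"ay": 0,"az": 0,"fingers": 0.8}

```text
clock: 24.68
tool_pos: [0.4824, -0.4798, 0.1905]
orientation: [-45.1, 90.0, 134.9]
force: [-0.2, -0.3, 0.5]
opening: 0.07
```

```bash
python3 - <<'E'
from h import *
import pickle
st();T=snap('top','ft.png');S=snap('side','fs.png')
pickle.dump({'top':T,'side':S},open('s1.pkl','wb'))
bays=[(.5028,-.1993),(.4989,-.107),(.4951,-.0152),(.4913,.0765)]
def core(s,u,v,r=6):
    u,v=int(round(u)),int(round(v))
    im=s['image'][v-r:v+r+1,u-r:u+r+1].astype(int)
    br=(im[...,2]-im[...,0]>25)|(im.sum(2)<150)
    n,l,stt,c=cv2.connectedComponentsWithStats(br.astype(np.uint8))
    k=1+np.argmax(stt[1:,4]); return c[k]+[u-r,v-r],stt[k,4]
for b in bays:
    p,n=core(S,*proj(S,(*b,.063)));q,m=core(T,*proj(T,(*b,.063)))
    X,e=tri(S,p,T,q); print(p.round(1),n,q.round(1),m,X.round(4),round(e,4),atz(T,*q,.063).round(4),'bay',b)
a=cv2.resize(T['image'][200:330,200:520],None,fx=2.5,fy=2.5,interpolation=2);cv2.imwrite('pics/ftz.png',a)
a=cv2.resize(S['image'][140:350,190:420],None,fx=2.8,fy=2.8,interpolation=2);cv2.imwrite('pics/fsz.png',a)
E
```

```text
t 24.675 p [ 482.4 -479.8  190.5] F [-0.2 -0.3  0.5] open 70.0 rot units to goal [-0.  0.  0.] q [-28.  22.  -1.  -0. -67.  28.]
[373.9 169.1] 35 [454.3 268.4] 74 [ 0.5021 -0.2013  0.0611] 0.0 [ 0.5021 -0.2007  0.063 ] bay (0.5028, -0.1993)
[362.4 195.9] 53 [396.2 270.8] 67 [ 0.5004 -0.1064  0.0608] 0.0 [ 0.5004 -0.106   0.063 ] bay (0.4989, -0.107)
[350.9 225.2] 55 [340.  274.7] 68 [ 0.4963 -0.0154  0.0615] 0.0003 [ 0.4962 -0.0153  0.063 ] bay (0.4951, -0.0152)
[337.2 259.6] 70 [282.8 278. ] 69 [0.493  0.0764 0.0612] 0.0 [0.493  0.0763 0.063 ] bay (0.4913, 0.0765)
```

View pics/ftz.png

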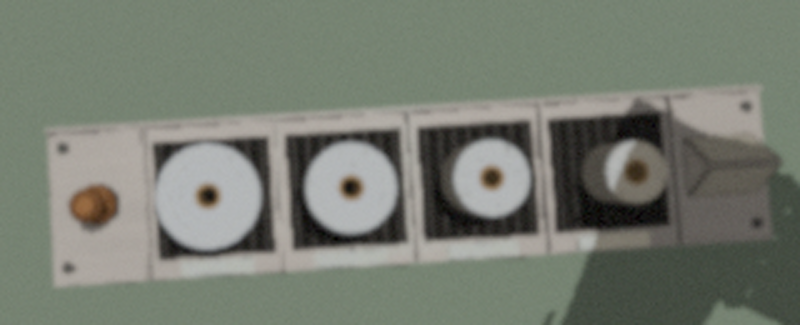

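View pics/fsz.png

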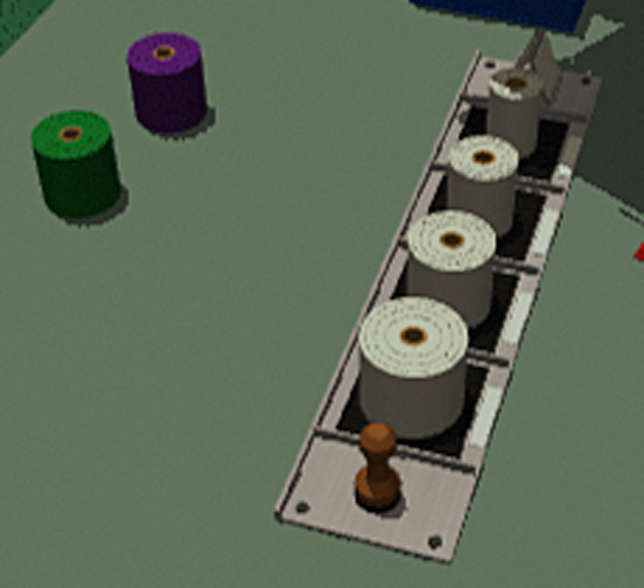

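All four rolls stand upright in order, within about 2 mm of their pad centres. The top view shows the stamp upright and where it was, at about (237,282).

```bash
python3 -c "
from h import *
print(ctrl.close_job())"
```

```text
the job is handed in; nothing more can be done
None
```

All four till rolls are standing upright in the tray, in order of diameter. roll40 is next to the card holder, then roll49 and roll58, with roll67 at the far end by the stamp. I handed the job in at about 25 s on the robot's clock.

- **Position:** in the last two-view check, every roll's core was within about 2 mm of its bay centre, which is also about how good the camera calibration is. The core tops measured about 61 mm above the table; the text implies 63 mm, so the heights agree to about 2 mm.
- **Surroundings:** in the last pictures the stamp stood upright where it was. The green and purple rolls had not moved, and the gripper was clear of everything.
- **Forces:** the highest force I read was about 7 N, on setting a roll down or gripping it.
- **Deviations:** roll49 was released about 1 mm above its pad and still stands upright. My first few move calls were refused because rows had missing fields; nothing moved.

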